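# Take a brace angle with a sliding bevel and lay it out on the next batten

## Task

Take the angle between the brace and the rail of the finished frame corner with the sliding bevel: stock flush against the rail's near edge, blade flush along the left side of the brace, then lock it there with its lever. Carry the locked bevel to the plain batten and leave it lying on the bench with its stock flush against the middle of that batten's near edge and the blade lying across the batten, ready to mark the same angle.

Things in the scene. Friction and masses are not known exactly. Their poses are not given: they have to be found in the camera images.
- bevel: loose sliding bevel, 0.35 kg: dark wooden stock with brass ends, 28 wide (x) x 150 long (y) x 30 mm high. Origin on its underside below the blade's pivot; the stock fills x -14 to +14, y -14 (round nose about the pivot) to +136 mm. Its +x face goes against an edge. Grip across x, 75 mm or more from the pivot to miss the lever; over a 10 mm batten keep fingertips 12 mm up
- stock_mid (a point): middle of the length of the stock's +x face, at its foot: (14, 61, 0) mm in the bevel's frame, same axes as the bevel
- blade (a joint): angle (rad) between stock and blade: 0 = folded along the stock's +y, growing towards +x (clockwise from above). It starts open wider (1.5 to 1.75) than the brace stands. Loose, it swings at a light push (0.03 N m, 0.25 N at its tip); locked, it holds many times as much
- blade_mid (a point): on the blade's outer edge (the one away from the stock), 90 mm from the pivot; own y runs along the blade to its tip, own x away from the stock. The steel blade is 27 mm wide, lies 11 to 14 mm above the stock's underside, so passes over a 10 mm batten, and ends 135 mm from the pivot
- blade_tip (a point): centre of the blade's free end, 135 mm from the pivot
- lock (a joint): brass lever on the stock, about the blade's pivot, 30 to 40 mm up. 0 = loose: its tip, 37 mm along the stock from the pivot, stands out on the -x side, 36 mm from the stock's middle line. It turns clockwise, under 10 N, and stays; at about 0.5 it is flush with the stock's side: locked (over 0.4). Fingers opened to 82 mm, centred on the stock 40 mm from the pivot, squeeze it home and hold both
- rail: wooden batten fixed to the bench, 70 mm wide (own x) x 240 mm long (own y) x 10 mm thick, origin under its middle; the near edge is its face at own x = -35 mm
- brace: wooden strip 30 mm wide (x) x 10 mm thick, fixed on the rail (10 to 20 mm above the bench). Origin in its underside at the bolt, on the rail's middle line 60 mm right of its middle; it runs from y -70 (past the near edge) to +205 mm, away from the robot, leaning left, 1.0 to 1.32 rad from the rail's +y. Left side: its face at own x = -15 mm. A strip under its far end props it up
- blank: plain wooden batten fixed to the bench to the right of the frame corner, parallel to the rail, 70 mm wide (own x) x 220 mm long (own y) x 10 mm thick, origin under its middle; near edge at own x = -35 mm
Not all that is in view belongs to the job. Of the things that look like the bevel, the larger one is meant.

How it is judged:
By the outcome, as a careful person would: the job done as asked, in the order asked, and still so for the second after the job is handed in, with the robot touching nothing.
It also fails if it takes over 54 s, if anything falls off the work surface, if the arm or the gripper's body presses on something with over 40 N, if the wrist force passes 120 N, or if a joint passes its speed limit or range.

## Robot

A 6-joint arm with a two-finger parallel gripper is mounted at the origin on a cart in front of the work surface, level with it; the furniture and walls round the work are solid. World frame = base frame: x ahead of the robot, y to its left, z up, the work surface at z = 0. Lengths are in m, angles in rad, forces in N, time in s.
With the tool pointing down it reaches from about 0.4 to 0.825 m from the base axis. Payload 7 kg.
Tool frame: the origin (TCP) lies at the very end of the fingers, on their centre line; the grasp point (between the pads) lies 19 mm behind it; z points along the fingers, y is the line along which they close (so a half turn about z gives the same grasp; the last joint's range is limited). The gripper opens to 88 mm and grips with 3 to 60 N. Pads are 19 mm wide; open, the fingers measure 130 mm over their backs; the gripper's body (78 mm by 193 mm) begins 47 mm behind the grasp point.
Start: joints at [-0.883, 0.359, 0.012, 0, -1.224, -0.288], TCP at [0.263, -0.622, 0.227] pointing down, gripper open.
Joint ranges: [-3.07, 3.07], [-1.43, 2.12], [-1.02, 1.25], [-3.03, 1.67], [-3.05, -0], [-3.03, 3.03]. Speed limits (rad/s): [2.39, 2.39, 3.01, 3.14, 3.14, 3.14].

## Interface

Orientations are given as [roll, pitch, yaw] about the fixed x, y, z axes, in that order (R = Rz(yaw) Ry(pitch) Rx(roll)).
In Python, from station import arm, grab_frame gives the robot as it stands.
- The arm moves only by the tool jog_arm, never from a script. Its argument "deltas" is a list that holds one entry, the list of rows, each a list of 4 numbers: the shift along the tool's x, y, z in units of 60 mm (1.0 is 60 mm), then the turn about the tool's z in units of 5 degrees (1.0 is 5 degrees). A call has 1 to 8 rows; each row is the pose to reach, as a shift and turn from the pose commanded when the call began, along the tool's axes at that moment; what a row does not reach only later rows make up. A row lasts 1/8 s, in which the tool goes at most 62.5 mm and 10.7 degrees, less where a joint would pass 70% of its speed; a pose out of reach is approached as far as the arm can. A call with a gripper value outside its range is refused whole. "grip" is the finger opening in mm, from 0 to 87.6, set as the call begins (left out, the last holds). The fingers move at their own pace and stop on an object; "squeeze" is the grip in N (left out, the last holds). Time passes only in rows, so rows that repeat a pose let the fingers close. It gives the time, the measured TCP pose, the force, the opening and the grip force at its end, in the units of the state.
- arm.get_state(): the state, without advancing time (a new reading comes with each control period).
- grab_frame(name): name is "side" or "top"; returns a dict with "img" (384x512x3 uint8, red, green, blue), "vfov" (degrees; the focal length in pixels is half the picture's height over the tangent of half this angle, whatever the lens; pixels are square), "cx", "cy" (the principal point, pixels), "dist_coeffs" ([k1, k2, p1, p2, k3] as OpenCV has them; the pictures are not rectified), "xyz" and "rotation" of the camera in the world. Camera axes: x right, y down, z forward; pixel columns grow to the right and rows downward; lengths in m; the calibration is good to about 2 mm. A picture is of the moment at which its call begins. There is no depth.
- arm.job_done(): hands the job in; it is judged then, once.
The state is a dict: "t": time; "q": joint angles; "qd": joint speeds; "joint_efforts": joint torques, N m; "eef_pos": TCP position; "ee_rot": TCP orientation; "force": force on the tool from outside, world axes, zero at the start; "moment": the same for the moment, N m; "width": finger opening in m; "gripper_force": force on a finger pad.
Only numpy, scipy, OpenCV 4.12 (cv2) and the standard library are available. Lean on these libraries where they do the work, as an engineer would, in place of code of your own. Each camera call takes 0.05 s, during which the arm holds its last target. There are 200 camera calls.

## Working session

There is one attempt and no reset: what is moved stays moved. The work goes in short steps, Python scripts to look and compute and a tool call to move; the robot and the scene stay as the last step left them, time stands still between calls to the robot, and variables do not carry over. Pictures are saved under pics/ and viewed, at most 10 in all, crops included, and the job is handed in when it is done.

Besides the shell and the picture viewer there is one more tool, called after "Call:" by a JSON object that holds its "api" and its "payload", one argument or row to a line. jog_arm: Moves the arm, as the interface text tells. Its arguments: {"type":"object","properties":{"deltas":{"type":"array"},"grip":{"type":"number"},"squeeze":{"type":"number"}},"required":["deltas"]}

```bash
mkdir -p pics; cat > h.py <<'E'
import numpy as np, cv2
from station import arm, grab_frame
def K(f):
    fl=192/np.tan(np.radians(f["vfov"])/2)
    return np.array([[fl,0,f["cx"]],[0,fl,f["cy"]],[0,0,1.]])
def rot(f):
    R=np.array(f["rotation"],float)
    return R if R.shape==(3,3) else None
def ray(f,p,z):
    p=np.array(p,float).reshape(-1,1,2)
    u=cv2.undistortPoints(p,K(f),np.array(f["dist_coeffs"],float)).reshape(-1,2)
    d=np.c_[u,np.ones(len(u))]@rot(f).T
    c=np.array(f["xyz"]); t=(z-c[2])/d[:,2]
    return c+t[:,None]*d
def proj(f,X):
    X=np.array(X,float).reshape(-1,3); R=rot(f); t=-R.T@np.array(f["xyz"])
    return cv2.projectPoints(X,cv2.Rodrigues(R.T)[0],t,K(f),np.array(f["dist_coeffs"],float))[0].reshape(-1,2)
def save(f,n,crop=None,s=1):
    im=f["img"][:,:,::-1]
    if crop: x0,y0,x1,y1=crop; im=im[y0:y1,x0:x1]
    cv2.imwrite("pics/"+n,cv2.resize(im,None,fx=s,fy=s,interpolation=cv2.INTER_CUBIC))
E
python3 - <<'E'
from h import *
import pickle
for n in("top","side"):
    f=grab_frame(n); save(f,n+"0.png",s=1.5); pickle.dump(f,open(n+"0.pkl","wb"))
    print(n,f["vfov"],f["cx"],f["cy"],f["dist_coeffs"],f["xyz"],f["rotation"])
print(arm.get_state())
E
```

```text
top 45.069503510819445 259.509934082429 194.25478263978553 [0.0232026 0.        0.        0.        0.       ] [ 0.33469791 -0.04146992  1.07422055] [-2.97506858 -0.02550403 -1.58662132]
side 45.2574190750508 259.8286755008415 192.57798321720188 [-0.07767638  0.          0.          0.          0.        ] [ 0.57769099 -0.90243997  0.68243161] [-2.22589101 -0.01430518  0.05590648]
{'t': 0.1, 'q': array([-8.82919264e-01,  3.59317045e-01,  1.11281578e-02, -2.93485460e-04,
       -1.22405803e+00, -2.88108641e-01]), 'qd': array([-0.00110594, -0.00179269,  0.00328945,  0.00121331, -0.00078679,
        0.00178688]), 'joint_efforts': array([-1.72937991e-03, -5.84159482e+01,  2.93752044e+01,  7.01564670e+00,
        1.02059939e-02, -4.63339745e-05]), 'eef_pos': array([ 0.26252142, -0.62138842,  0.2257082 ]), 'ee_rot': array([ 3.14012346e+00, -1.47669384e-04, -2.74192406e+00]), 'force': array([-0.50074744, -0.10991803, -0.14168634]), 'moment': array([-0.02998766, -0.01659652,  0.02970901]), 'gripper_force': 0.0, 'width': 0.08739303796839451}
```

View pics/top0.png

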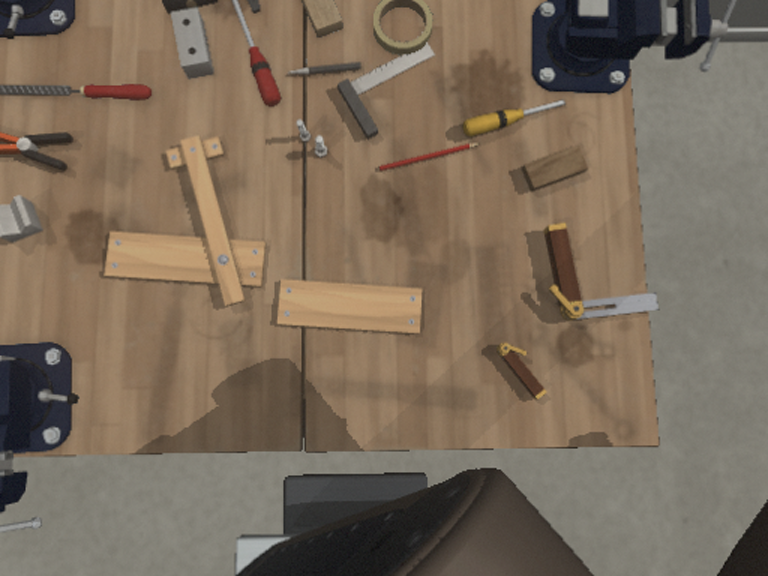

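View pics/side0.png

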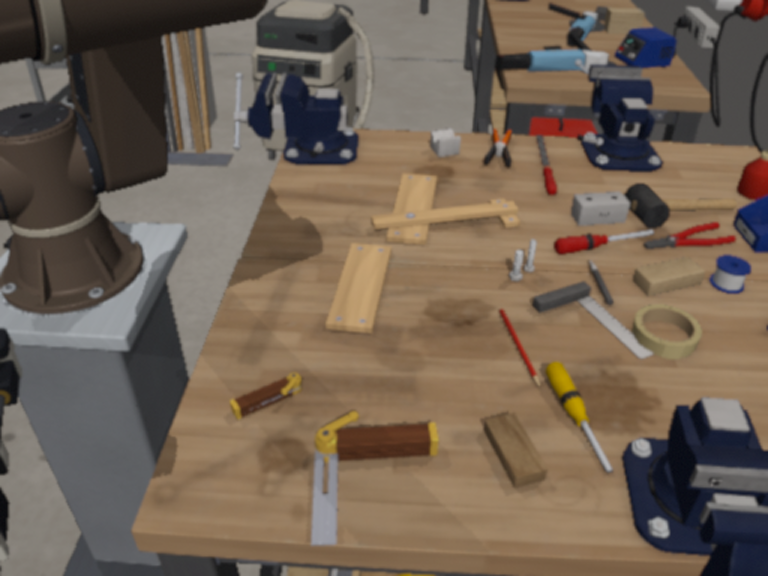

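```bash
sed -i 's/^def rot(f):/from scipy.spatial.transform import Rotation as RR\ndef rot(f):/; s/    R=np.array(f\["rotation"\],float)/    R=RR.from_euler("xyz",f["rotation"]).as_matrix(); return R/' h.py; sed -i '/return R if/d' h.py
python3 - <<'E'
from h import *
import pickle
f=pickle.load(open("top0.pkl","rb"))
hsv=cv2.cvtColor(f["img"],cv2.COLOR_RGB2HSV)
for n,p in dict(rail=(120,172),blank=(230,205),bench=(230,240),bench2=(100,190),brace=(140,145),stock=(376,180),brass=(383,205),blade=(415,204)).items(): print(n,hsv[p[1],p[0]])
for n,p in dict(pivot=(383,205,.03),heel=(371,151,.03),tip=(437,201,.014),bolt=(149,173,.02),blank=(233,205,.01),rail=(123,172,.01)).items(): print(n,ray(f,p[:2],p[2])[0])
a=f["img"][70:220,60:300,::-1]; b=f["img"][130:280,320:450,::-1]
cv2.imwrite("pics/c1.png",cv2.resize(a,None,fx=3.3,fy=3.3,interpolation=cv2.INTER_CUBIC))
cv2.imwrite("pics/c2.png",cv2.resize(b,None,fx=4,fy=4,interpolation=cv2.INTER_CUBIC))
E
```

```text
rail [ 16 100 191]
blank [ 17 100 193]
bench [ 15  90 142]
bench2 [ 15  94 139]
brace [ 16 100 193]
stock [ 11 127  84]
brass [19 25 82]
blade [126   8 160]
pivot [ 0.48158618 -0.35361459  0.03      ]
heel [ 0.60929579 -0.33309213  0.03      ]
tip [ 0.4917678  -0.48538451  0.014     ]
bolt [0.56426017 0.1835431  0.02      ]
blank [ 0.48861161 -0.00952178  0.01      ]
rail [0.56940321 0.24575482 0.01      ]
```

View pics/c1.png

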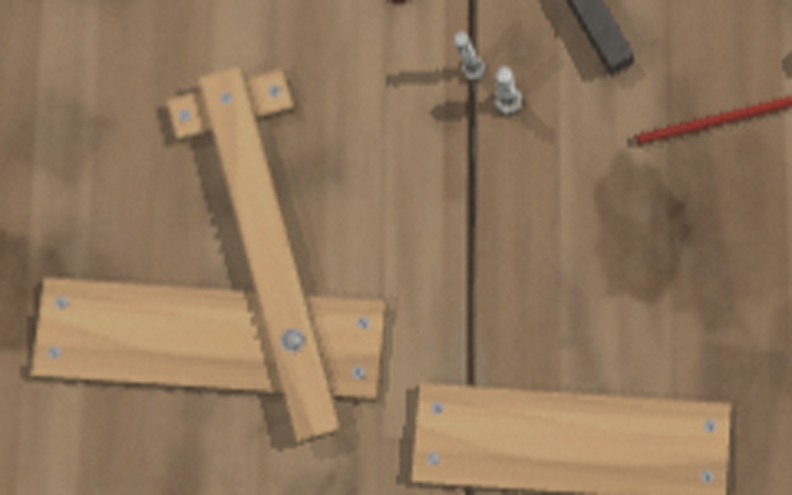

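View pics/c2.png

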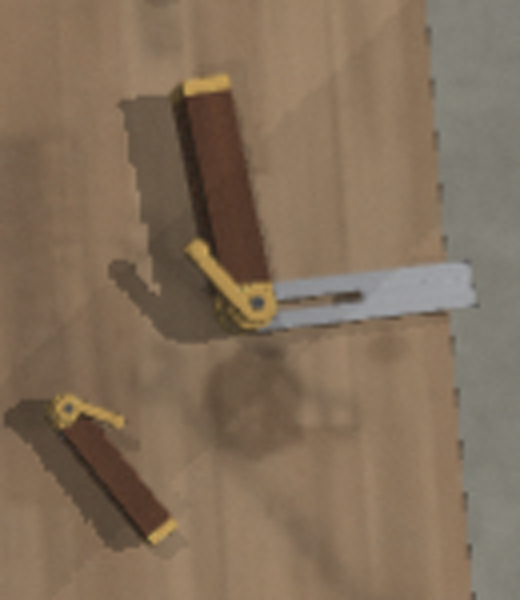

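```bash
cat > m.py <<'E'
from h import *
import pickle
S=4
def up(img): return cv2.resize(img,None,fx=S,fy=S,interpolation=cv2.INTER_CUBIC)
def dn(p): return (np.array(p,float)+.5)/S-.5
def contour_pts(mask):
    cs,_=cv2.findContours(mask.astype(np.uint8),cv2.RETR_LIST,cv2.CHAIN_APPROX_NONE)
    return dn(np.vstack([c.reshape(-1,2) for c in cs if len(c)>80]))
def edge(f,pts,a,b,z,tol=2.0,trim=.08):
    a,b=np.array(a,float),np.array(b,float); d=b-a; L=np.hypot(*d); d/=L; n=np.array([-d[1],d[0]])
    s=(pts-a)@d; e=(pts-a)@n
    q=pts[(s>trim*L)&(s<(1-trim)*L)&(abs(e)<tol)]
    X=ray(f,q,z)[:,:2].astype(np.float32)
    v=cv2.fitLine(X,cv2.DIST_HUBER,0,.01,.01).ravel()
    res=np.abs((X-v[2:])@np.array([-v[1],v[0]]))
    dirw=(ray(f,[b],z)-ray(f,[a],z))[0,:2]
    if v[:2]@dirw<0: v[:2]*=-1
    return v[2:].astype(float),v[:2].astype(float),len(q),np.median(res)
def gap(l1,l2): # signed offset of l2 from l1
    return (l2[0]-l1[0])@np.array([-l1[1][1],l1[1][0]])
ang=lambda l: np.arctan2(l[1][1],l[1][0])
E
python3 - <<'E'
from m import *
f=pickle.load(open("top0.pkl","rb"))
hsv=cv2.cvtColor(up(f["img"]),cv2.COLOR_RGB2HSV)
pts=contour_pts(hsv[...,2]>168)
c=lambda x,y:(60+(x)/3.3-.35,70+y/3.3-.35)
E={}
for n,a,b,z in [("rail_near",c(377,399),c(28,377),.01),("rail_near2",c(282,393),c(28,377),.01),("rail_far",c(245,291),c(43,278),.01),("rail_left",c(28,377),c(43,278),.01),("rail_right",c(377,399),c(385,299),.01),
 ("br_left",c(298,442),c(200,78),.02),("br_right",c(338,430),c(241,68),.02),
 ("bl_near",c(728,500),c(413,482),.01),("bl_far",c(731,404),c(419,385),.01),("bl_left",c(413,482),c(419,385),.01),("bl_right",c(728,500),c(731,404),.01)]:
    E[n]=edge(f,pts,a,b,z); print(n,E[n][0].round(4),round(ang(E[n]),4),E[n][2],round(E[n][3]*1e3,2))
for p,q in [("rail_near2","rail_far"),("br_left","br_right"),("bl_near","bl_far"),("rail_left","rail_right"),("bl_left","bl_right")]: print(p,q,gap(E[p],E[q]))
pickle.dump(E,open("E.pkl","wb"))
# bevel
g=contour_pts((hsv[...,2]<100)&(hsv[...,0]<16)&(hsv[...,1]>100))
c=lambda x,y:(320+x/4-.4,130+y/4-.4)
for n,a,b,z in [("st_right",c(268,280),c(233,95),.03),("st_left",c(206,190),c(188,95),.03)]:
    l=edge(f,g,a,b,z,tol=1.5); print(n,l[0],ang(l),l[2],l[3]); E[n]=l
print(gap(E["st_right"],E["st_left"]))
print(ray(f,[c(258,302)],.04),ray(f,[c(184,95),c(230,78)],.03),ray(f,[c(474,285)],.014))
E
```

```text
rail_near [0.5372 0.2601] 1.4944 313 0.26
rail_near2 [0.5397 0.2933] 1.4955 258 0.23
rail_far [0.6071 0.2925] 1.494 206 0.24
rail_left [0.5746 0.3642] -0.0773 101 0.27
rail_right [0.5631 0.1266] -0.1044 101 0.37
br_left [0.6604 0.2269] 0.2814 375 0.26
br_right [0.6126 0.1842] 0.2805 382 0.18
bl_near [ 0.4586 -0.0047] 1.4972 321 0.29
bl_far [ 0.5255 -0.0107] 1.4903 317 0.26
bl_left [0.4993 0.0994] -0.0726 98 0.16
bl_right [ 0.4815 -0.1176] -0.0924 98 0.41
rail_near2 rail_far -0.06732335924737676
br_left br_right -0.02775403022524081
bl_near bl_far -0.0672153428189925
rail_left rail_right -0.23772925987006044
bl_left bl_right -0.2177071329282647
st_right [ 0.53629732 -0.35729393] 0.1446535020755254 154 0.0001893109
st_left [ 0.57617259 -0.32379195] 0.16800218257752217 22 0.00030361128
0.027404082132324703
[[ 0.47992063 -0.35311827  0.04      ]] [[ 0.60377724 -0.32012613  0.03      ]
 [ 0.61372419 -0.34766474  0.03      ]] [[ 0.49209156 -0.48798888  0.014     ]]
```

```bash
cat > d.py <<'E'
import numpy as np
def to(cmd,tgt): # cmd,tgt = x,y,z,yaw (tool down)
    c,s=np.cos(cmd[3]),np.sin(cmd[3]); D=np.array(tgt)-cmd
    print("units",np.round([(D[0]*c+D[1]*s)/.06,(D[0]*s-D[1]*c)/.06,-D[2]/.06,-np.degrees(D[3])/5],3).tolist())
def fwd(cmd,u): # pose after units u
    c,s=np.cos(cmd[3]),np.sin(cmd[3]); a,b=u[0]*.06,u[1]*.06
    return [cmd[0]+a*c+b*s,cmd[1]+a*s-b*c,cmd[2]-u[2]*.06,cmd[3]-np.radians(u[3]*5)]
E
python3 - <<'E'
from d import *
to([.263,-.622,.227,-2.742],[.5689,-.3399,.08,-2.994])
E
```

```text
units [-6.526, 2.348, 2.45, 2.888]
```

Call:
{"api": "jog_arm", "payload": {
  "deltas": [
    [[-6.53,2.35,2.45,2.89],[-6.53,2.35,2.45,2.89],[-6.53,2.35,2.45,2.89],[-6.53,2.35,2.45,2.89],[-6.53,2.35,2.45,2.89],[-6.53,2.35,2.45,2.89],[-6.53,2.35,2.45,2.89],[-6.53,2.35,2.45,2.89]]
  ],
  "grip": 80
}}

```text
t: 1.1
eef_pos: [0.5702, -0.3361, 0.077]
ee_rot: [3.14, -0.003, -2.99]
force: [-0.2, -0.7, -0.9]
width: 0.08
gripper_force: 0.0
```

Call:
{"api": "jog_arm", "payload": {
  "deltas": [
    [[0,0,0,0],[0,0,0.5,0],[0,0,1.05,0],[0,0,1.05,0],[0,0,1.05,0]]
  ]
}}

```text
t: 1.72
eef_pos: [0.5689, -0.3405, 0.0181]
ee_rot: [-3.141, 0.001, -2.995]
force: [-0.6, -0.1, 0.7]
width: 0.08
gripper_force: 0.0
```

```bash
python3 - <<'E'
from h import *
a=grab_frame("top"); b=grab_frame("side")
A=cv2.resize(a["img"][130:260,330:460],(400,400)); B=cv2.resize(b["img"][200:384,150:334],(400,400))
cv2.imwrite("pics/g1.png",np.hstack([A,B])[:,:,::-1]); s=arm.get_state(); print(s["t"],s["eef_pos"],s["ee_rot"])
E
```

```text
1.825 [ 0.56955259 -0.34020664  0.01849572] [-3.14026146e+00  2.41408810e-03 -2.99432948e+00]
```

View pics/g1.png

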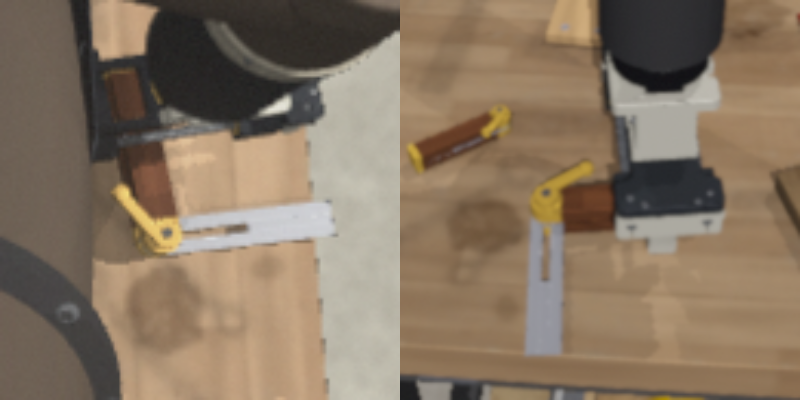

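The fingers straddle the larger bevel's stock, with the lever clear. Next I lower slightly and close.

Call:
{"api": "jog_arm", "payload": {
  "deltas": [
    [[0,0,0.05,0],[0,0,0.05,0],[0,0,0.05,0],[0,0,0.05,0],[0,0,0.05,0],[0,0,0.05,0],[0,0,0.05,0],[0,0,0.05,0]]
  ],
  "grip": 20,
  "squeeze": 30
}}

```text
t: 2.82
eef_pos: [0.5687, -0.3394, 0.0135]
ee_rot: [-3.142, 0.0, -2.994]
force: [-0.2, -0.2, -0.3]
width: 0.0279
gripper_force: 30.0
```

```bash
python3 - <<'E'
from h import *
from d import *
from m import gap,ang
import pickle
s=arm.get_state(); print(s["t"],s["eef_pos"],s["ee_rot"],s["width"],s["gripper_force"])
E=pickle.load(open("E.pkl","rb"))
psi=1.494; ux=np.array([np.cos(psi-np.pi/2),np.sin(psi-np.pi/2)]); uy=np.array([np.cos(psi),np.sin(psi)])
rc=(E["rail_near2"][0]@ux+E["rail_far"][0]@ux)/2; near=rc-.035
print("near from edge",E["rail_near2"][0]@ux-near)
phi=.281; n=np.array([-np.sin(phi),np.cos(phi)])
bl=(E["br_left"][0]@n+E["br_right"][0]@n)/2+.015
# pivot P: P.ux=near-.014, P.n=bl+.0138
P=np.linalg.solve([ux,n],[near-.014,bl+.014]); print("pivot goal",P, "near,bl",near,bl,"ux,uy",ux,uy)
bc=(E["bl_near"][0]@ux+E["bl_far"][0]@ux)/2-.035
bm=(E["bl_left"][0]@uy+E["bl_right"][0]@uy)/2
print("blank near",bc,"mid y",bm,"stock_mid goal",bc*ux+bm*uy, "pivot",(bc-.014)*ux+(bm-.061)*uy)
rm=(E["rail_left"][0]@uy+E["rail_right"][0]@uy)/2; B=rc*ux+(rm-.06)*uy; print("bolt",B,"bl check",B@n+.015)
E
```

```text
2.825 [ 0.56874794 -0.33938066  0.01352449] [-3.14158299e+00  1.12565192e-05 -2.99397256e+00] 0.02794513319951053 29.996750056743622
near from edge 0.0013416158699879333
pivot goal [0.51721939 0.20126712] near,bl 0.5142535601363588 0.03593963600864277 ux,uy [ 0.99705261 -0.07672086] [0.07672086 0.99705261]
blank near 0.4562029489383431 mid y 0.02854342837306017 stock_mid goal [ 0.45704822 -0.00654098] pivot [ 0.43840951 -0.0662871 ]
bolt [0.56515186 0.18551118] bl check 0.03650919643091412
```

```bash
python3 - <<'E'
from d import *
c=[.263,-.622,.227,-2.742]
c=fwd(c,[-6.53,2.35,2.45,2.89]); c=fwd(c,[0,0,1.1,0]); c=fwd(c,[0,0,-1.3,0]); print(c)
ux=np.array([.99705,-.07672]);uy=np.array([.07672,.99705]);P=np.array([.5172,.2013])
T=P+.16*uy-.025*ux; print(T); to(c,[*T,c[2],1.494-np.pi])
E
```

```text
[np.float64(0.5690787382271798), np.float64(-0.3396809499781187), 0.09200000000000001, np.float64(-2.9942000769131805)]
[0.50454895 0.362746  ]
units [-0.655, 11.738, -0.0, -15.431]
```

Call:
{"api": "jog_arm", "payload": {
  "deltas": [
    [[0,0,-0.4,0],[0,0,-1.3,0],[0,0,-1.3,0],[0,0,-1.3,0]]
  ]
}}

```text
t: 3.32
eef_pos: [0.5681, -0.3389, 0.091]
ee_rot: [3.141, -0.0, -2.995]
force: [-0.3, 0.3, -4.1]
width: 0.0277
gripper_force: 30.0
```

Call:
{"api": "jog_arm", "payload": {
  "deltas": [
    [[-0.33,5.87,0,-7.7],[-0.33,5.87,0,-7.7],[-0.33,5.87,0,-7.7],[-0.33,5.87,0,-7.7],[-0.33,5.87,0,-7.7],[-0.33,5.87,0,-7.7],[-0.33,5.87,0,-7.7]]
  ]
}}

```text
t: 4.2
eef_pos: [0.5354, 0.0143, 0.0902]
ee_rot: [3.14, -0.002, -2.318]
force: [-0.3, -0.0, -3.6]
width: 0.0281
gripper_force: 30.0
```

```bash
python3 - <<'E'
from d import *
c=[.56908,-.33968,.092,-2.9942]
c=fwd(c,[-0.33,5.87,0,-7.7]); print(c)
to(c,[.50455,.36275,.06,1.494-np.pi])
E
```

```text
[np.float64(0.5369413790201557), np.float64(0.011609039170757451), 0.092, np.float64(-2.3222482379821834)]
units [-3.908, 4.39, 0.533, -7.731]
```

Call:
{"api": "jog_arm", "payload": {
  "deltas": [
    [[-3.91,4.39,0,-7.73],[-3.91,4.39,0,-7.73],[-3.91,4.39,0,-7.73],[-3.91,4.39,0,-7.73],[-3.91,4.39,0,-7.73],[-3.91,4.39,0.5,-7.73],[-3.91,4.39,0.5,-7.73],[-3.91,4.39,0.5,-7.73]]
  ]
}}

```text
t: 5.2
eef_pos: [0.5037, 0.3617, 0.0601]
ee_rot: [3.14, -0.003, -1.648]
force: [0.3, -1.1, -3.7]
width: 0.0276
gripper_force: 30.0
```

```bash
python3 - <<'E'
from h import *
a=grab_frame("top"); b=grab_frame("side")
A=cv2.resize(a["img"][80:250,40:210],(400,400)); B=cv2.resize(b["img"][60:230,190:360],(400,400))
cv2.imwrite("pics/g2.png",np.hstack([A,B])[:,:,::-1]); s=arm.get_state(); print(s["t"],s["eef_pos"],s["ee_rot"],s["q"])
from d import *
c=fwd([.536941,.011609,.092,-2.322248],[-3.91,4.39,.5,-7.73]); print(c)
E
```

```text
5.3 [0.50446918 0.36180458 0.06154146] [ 3.14133627e+00 -5.68980244e-04 -1.64868784e+00] [ 9.36324420e-01  4.19111729e-01 -3.09744697e-01  1.11066196e-04
 -8.42558453e-01 -1.01428995e+00]
[np.float64(0.5046364639570202), np.float64(0.362854123739886), 0.062, np.float64(-1.6476782441041915)]
```

View pics/g2.png

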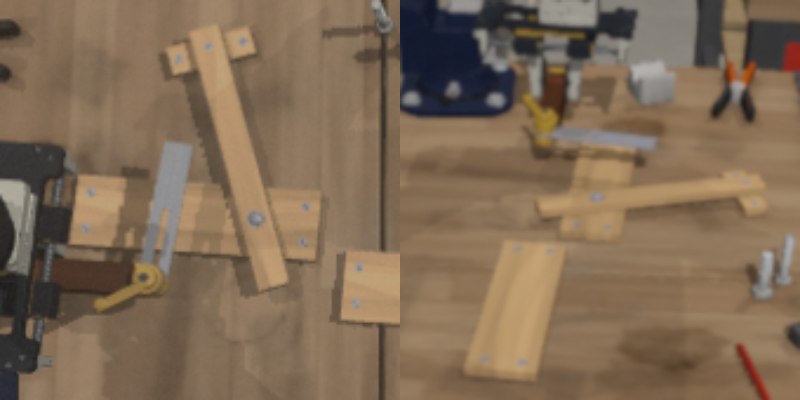

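Call:
{"api": "jog_arm", "payload": {
  "deltas": [
    [[0,0,0.4,0],[0,0,0.78,0],[0,0,0.78,0],[0,-0.2,0.78,0],[0,-0.36,0.78,0],[0,-0.36,0.78,0]]
  ]
}}

```text
t: 6.05
eef_pos: [0.5269, 0.3614, 0.0153]
ee_rot: [-3.141, 0.001, -1.649]
force: [-0.4, 0.0, -3.3]
width: 0.0279
gripper_force: 30.0
```

```bash
python3 - <<'E'
from h import *
s=arm.get_state(); print(s["t"],s["eef_pos"],s["ee_rot"],s["force"],s["moment"])
E
```

```text
6.05 [0.52691188 0.36143549 0.01531114] [-3.14086166e+00  9.19668636e-04 -1.64865974e+00] [-0.35879303  0.04466395 -3.33914756] [ 0.2017087   0.14002002 -0.03622915]
```

Call:
{"api": "jog_arm", "payload": {
  "deltas": [
    [[0.4,0,0,0],[0.8,0,0.01,0],[0.9,0,0.01,0],[0.9,0,0.01,0],[0.9,-0.04,0.01,0],[0.9,-0.05,0.01,0],[0.9,-0.06,0.01,0],[0.9,-0.06,0.01,0]]
  ]
}}

```text
t: 7.05
eef_pos: [0.5243, 0.3077, 0.0139]
ee_rot: [3.14, -0.0, -1.647]
force: [-5.3, 1.8, -0.4]
width: 0.0277
gripper_force: 30.0
```

Call:
{"api": "jog_arm", "payload": {
  "deltas": [
    [[0,-0.02,0,0],[0,-0.02,0,0]]
  ]
}}

```text
t: 7.3
eef_pos: [0.5243, 0.3076, 0.0139]
ee_rot: [3.139, -0.001, -1.648]
force: [-10.9, 3.5, 2.5]
width: 0.0277
gripper_force: 30.0
```

Call:
{"api": "jog_arm", "payload": {
  "deltas": [
    [[0.1,0.01,0,0],[0.2,0.01,0,0],[0.2,0.01,0,0]]
  ]
}}

```text
t: 7.68
eef_pos: [0.5234, 0.2956, 0.0136]
ee_rot: [3.14, -0.0, -1.648]
force: [-7.3, 3.1, -2.3]
width: 0.0276
gripper_force: 30.0
```

Call:
{"api": "jog_arm", "payload": {
  "deltas": [
    [[0.03,0,0,0],[0.03,0,0,0]]
  ]
}}

```text
t: 7.92
eef_pos: [0.5233, 0.2944, 0.0136]
ee_rot: [3.14, 0.0, -1.648]
force: [-7.7, 4.8, -2.8]
width: 0.0277
gripper_force: 30.0
```

Call:
{"api": "jog_arm", "payload": {
  "deltas": [
    [[0.02,0,0,0],[0.02,0,0,0]]
  ]
}}

```text
t: 8.18
eef_pos: [0.5232, 0.2933, 0.0136]
ee_rot: [3.14, 0.0, -1.648]
force: [-7.7, 5.6, -3.1]
width: 0.0279
gripper_force: 30.0
```

```bash
python3 - <<'E'
from h import *
a=grab_frame("top"); b=grab_frame("side")
A=cv2.resize(a["img"][110:220,75:185],(400,400),interpolation=cv2.INTER_CUBIC); B=cv2.resize(b["img"][80:180,220:320],(400,400),interpolation=cv2.INTER_CUBIC)
cv2.imwrite("pics/g3.png",np.hstack([A,B])[:,:,::-1]); s=arm.get_state(); print(s["t"],s["eef_pos"],s["ee_rot"],s["force"],s["moment"])
import pickle; pickle.dump((a,b),open("g3.pkl","wb"))
E
```

```text
8.275 [0.52320074 0.2933075  0.01357001] [ 3.13983178e+00  2.83078421e-04 -1.64756578e+00] [-7.76982045  5.39121167 -2.29470055] [ 2.22282516  3.11242277 -0.13599889]
```

View pics/g3.png

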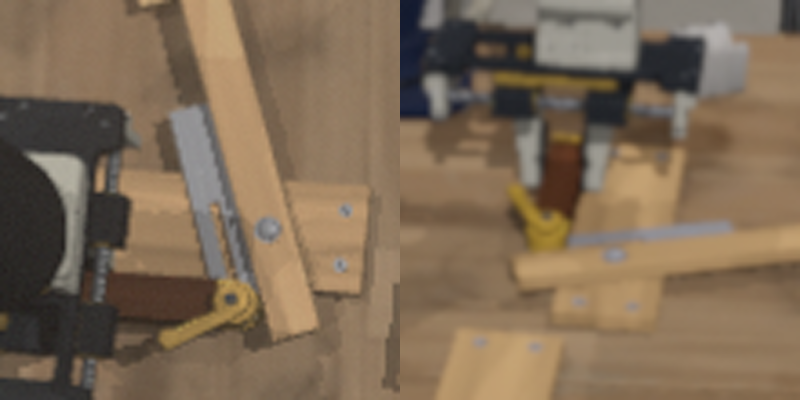

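Call:
{"api": "jog_arm", "payload": {
  "deltas": [
    [[0.01,0,0,0],[0.02,0,0,0],[0.02,0,0,0]]
  ]
}}

```text
t: 8.65
eef_pos: [0.5231, 0.2922, 0.0136]
ee_rot: [3.14, 0.0, -1.647]
force: [-7.4, 6.5, -3.4]
width: 0.0278
gripper_force: 30.0
```

Call:
{"api": "jog_arm", "payload": {
  "deltas": [
    [[0.01,0,0,0],[0.02,0,0,0],[0.02,0,0,0]]
  ]
}}

```text
t: 9.02
eef_pos: [0.5231, 0.2916, 0.0136]
ee_rot: [3.14, 0.001, -1.647]
force: [-7.8, 7.7, -3.2]
width: 0.0277
gripper_force: 30.0
```

Call:
{"api": "jog_arm", "payload": {
  "deltas": [
    [[0.01,0,0,0],[0.02,0,0,0],[0.02,0,0,0]]
  ]
}}

```text
t: 9.4
eef_pos: [0.5231, 0.2915, 0.0137]
ee_rot: [3.141, 0.003, -1.647]
force: [-10.1, 11.4, -5.6]
width: 0.0276
gripper_force: 30.0
```

Call:
{"api": "jog_arm", "payload": {
  "deltas": [
    [[-0.02,0.015,0,0],[-0.02,0.015,0,0]]
  ]
}}

```text
t: 9.65
eef_pos: [0.523, 0.2916, 0.0138]
ee_rot: [3.141, 0.001, -1.647]
force: [-5.5, 6.3, -4.3]
width: 0.0279
gripper_force: 30.0
```

Call:
{"api": "jog_arm", "payload": {
  "deltas": [
    [[0,0,0,0],[0,0,0,0],[0,0,0,0],[0,0,0,0],[0,0,0,0],[0,0,-0.5,0],[0,0,-1,0],[0,0,-1,0]]
  ],
  "grip": 82
}}

```text
t: 10.65
eef_pos: [0.5249, 0.2912, 0.0768]
ee_rot: [-3.138, 0.003, -1.647]
force: [-0.6, 0.3, -0.1]
width: 0.082
gripper_force: 0.0
```

```bash
python3 - <<'E'
from h import *
s=arm.get_state(); print(s["t"],s["eef_pos"],s["ee_rot"],s["force"],s["width"])
E
```

```text
10.65 [0.52486867 0.29118493 0.0767967 ] [-3.13824611  0.00346163 -1.64709774] [-0.62271316  0.27613557 -0.08619432] 0.08196148091898053
```

```bash
python3 - <<'E'
from d import *
c=fwd([.504636,.362854,.062,-1.647678],[1.19,-.415,-.21,0]); print(c)
ux=np.array([.99705,-.07672]);uy=np.array([.07672,.99705])
T=np.array([.5230,.2916])-.05*uy+.0005*ux; print(T)
to(c,[*T,.06,c[3]])
E
```

```text
[np.float64(0.5239785015547928), np.float64(0.28975244301519404), 0.0746, np.float64(-1.647678)]
[0.51966253 0.24170914]
units [0.804, 0.01, 0.243, -0.0]
```

Call:
{"api": "jog_arm", "payload": {
  "deltas": [
    [[0.4,0,0,0],[0.8,0.01,0,0],[0.8,0.01,0,0],[0.8,0.01,0,0]]
  ]
}}

```text
t: 11.15
eef_pos: [0.5193, 0.2415, 0.074]
ee_rot: [3.141, -0.0, -1.648]
force: [0.3, -0.4, 0.1]
width: 0.082
gripper_force: 0.0
```

```bash
python3 - <<'E'
from h import *
s=arm.get_state(); print(s["t"],s["eef_pos"],s["ee_rot"],s["force"],s["width"])
a=grab_frame("top"); b=grab_frame("side")
A=cv2.resize(a["img"][110:210,85:185],(500,500),interpolation=cv2.INTER_CUBIC); B=cv2.resize(b["img"][90:170,240:320],(300,500),interpolation=cv2.INTER_CUBIC)
cv2.imwrite("pics/g4.png",np.hstack([A,B])[:,:,::-1])
import pickle; pickle.dump((a,b),open("g4.pkl","wb"))
s=arm.get_state(); print(s["t"],s["eef_pos"])
E
```

```text
11.15 [0.5192796  0.24151744 0.07399143] [ 3.14147127e+00 -2.26829394e-04 -1.64828716e+00] [ 0.34563774 -0.4444785   0.14273685] 0.08204920005366824
11.25 [0.51936481 0.24218884 0.0740598 ]
```

View pics/g4.png

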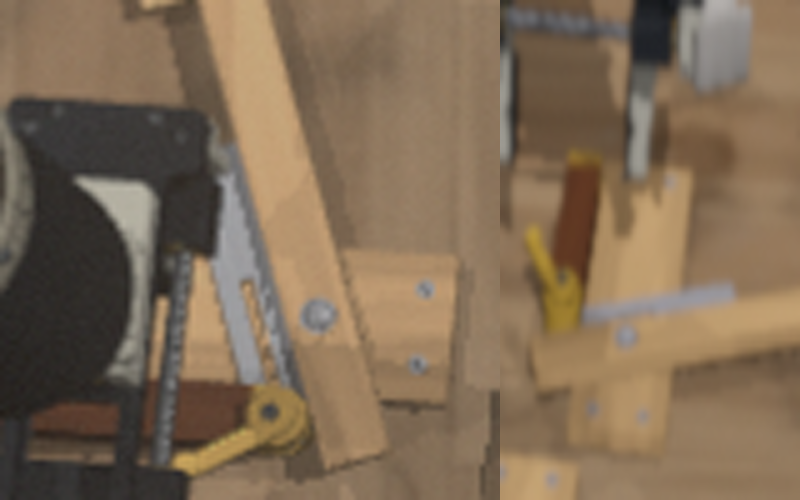

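Call:
{"api": "jog_arm", "payload": {
  "deltas": [
    [[0,0,0.5,0],[0,0,0.93,0],[0,0,0.93,0],[0,0,0.93,0]]
  ]
}}

```text
t: 11.75
eef_pos: [0.5197, 0.2428, 0.019]
ee_rot: [-3.141, 0.0, -1.647]
force: [-0.6, -0.5, 0.7]
width: 0.0821
gripper_force: 0.0
```

Call:
{"api": "jog_arm", "payload": {
  "deltas": [
    [[0,0,0,0],[0,0,0,0],[0,0,0,0],[0,0,0,0],[0,0,0,0],[0,0,0,0],[0,0,0,0],[0,0,0,0]]
  ],
  "grip": 20,
  "squeeze": 40
}}

```text
t: 12.75
eef_pos: [0.5191, 0.243, 0.0186]
ee_rot: [-3.141, 0.001, -1.648]
force: [-4.7, 4.5, 0.1]
width: 0.0276
gripper_force: 40.0
```

```bash
python3 - <<'E'
from h import *
s=arm.get_state(); print(s["t"],s["eef_pos"],s["ee_rot"],s["force"],s["width"],s["gripper_force"])
a=grab_frame("top"); b=grab_frame("side")
A=cv2.resize(a["img"][110:210,85:185],(500,500),interpolation=cv2.INTER_CUBIC); B=cv2.resize(b["img"][90:170,240:320],(300,500),interpolation=cv2.INTER_CUBIC)
cv2.imwrite("pics/g5.png",np.hstack([A,B])[:,:,::-1])
E
```

```text
12.75 [0.51906313 0.24299616 0.01857159] [-3.14145085e+00  1.22070113e-03 -1.64774624e+00] [-4.66071199  4.53641113  0.05571762] 0.02758100163311782 39.983079103549244
```

View pics/g5.png

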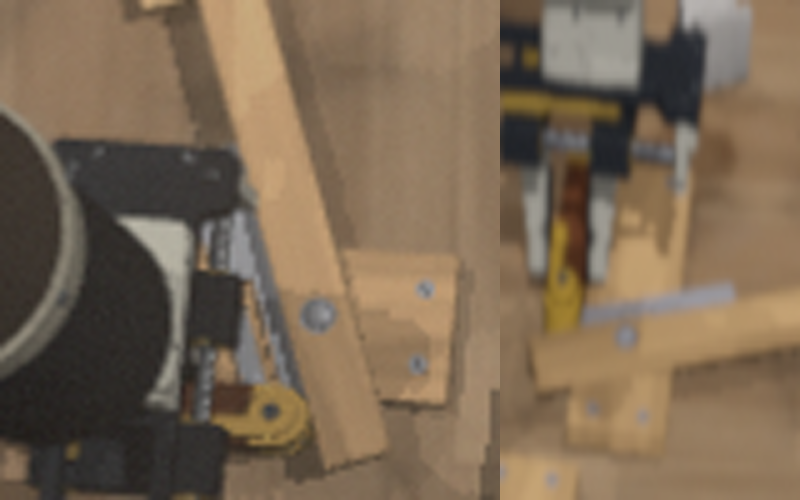

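```bash
python3 - <<'E'
from d import *
c=fwd([.5239785,.2897524,.0746,-1.647678],[.8,.01,.93,0]); print(c)
c=fwd(c,[-.05,.05,-1.2,0]); print(c)
ux=np.array([.99705,-.07672]);uy=np.array([.07672,.99705])
T=.430*ux+.0087*uy; print(T)
to(c,[*T,.07,c[3]])
E
```

```text
[np.float64(0.5196935864285557), np.float64(0.24194027271324095), 0.018799999999999997, np.float64(-1.647678)]
[np.float64(0.5169328661207261), np.float64(0.2451618287630308), 0.09079999999999999, np.float64(-1.647678)]
[ 0.42939896 -0.02431527]
units [4.59, 1.11, 0.347, -0.0]
```

Call:
{"api": "jog_arm", "payload": {
  "deltas": [
    [[-0.05,0.05,0,0],[-0.05,0.05,0,0],[-0.05,0.05,-0.4,0],[-0.05,0.05,-1.2,0],[-0.05,0.05,-1.2,0],[-0.05,0.05,-1.2,0]]
  ]
}}

```text
t: 13.6
eef_pos: [0.5159, 0.245, 0.0899]
ee_rot: [3.141, -0.0, -1.648]
force: [-0.8, -0.7, -3.0]
width: 0.0278
gripper_force: 40.0
```

Call:
{"api": "jog_arm", "payload": {
  "deltas": [
    [[1,0.3,0,0],[2,0.5,0,0],[3,0.8,0,0],[4,1.11,0,0],[4.59,1.11,0,0],[4.59,1.11,0.35,0],[4.59,1.11,0.35,0],[4.59,1.11,0.35,0]]
  ]
}}

```text
t: 14.6
eef_pos: [0.4288, -0.024, 0.0692]
ee_rot: [3.14, -0.001, -1.647]
force: [-0.3, -0.3, -2.9]
width: 0.0277
gripper_force: 40.0
```

```bash
python3 - <<'E'
from m import *
f=grab_frame("top"); s=arm.get_state(); print(s["t"],s["eef_pos"],s["ee_rot"],s["force"])
p=proj(f,[[.44-.06*.9,-.07,.1],[.6,.1,.05]]); print(p)
pickle.dump(f,open("h1.pkl","wb"))
E
```

```text
14.65 [ 0.42912791 -0.02370561  0.06946065] [ 3.14125092e+00 -3.21796281e-04 -1.64667111e+00] [-0.38885041 -0.01743569 -2.0841605 ]
[[260.87598026 247.00781206]
 [183.74751943 154.41849946]]
```

Call:
{"api": "jog_arm", "payload": {
  "deltas": [
    [[0,0,0.4,0],[0,0,0.8,0],[0,0,0.83,0],[0,-0.08,0.83,0],[0,-0.15,0.84,0],[0,-0.15,0.84,0]]
  ]
}}

```text
t: 15.4
eef_pos: [0.4387, -0.0246, 0.0195]
ee_rot: [-3.14, 0.0, -1.648]
force: [1.7, -0.4, -3.0]
width: 0.0271
gripper_force: 40.0
```

Call:
{"api": "jog_arm", "payload": {
  "deltas": [
    [[0,-0.02,0.01,0],[0,-0.03,0.01,0],[0,-0.03,0.01,0]]
  ]
}}

```text
t: 15.78
eef_pos: [0.439, -0.0249, 0.0189]
ee_rot: [3.141, -0.0, -1.648]
force: [-5.7, 3.4, 7.6]
width: 0.0279
gripper_force: 40.0
```

Call:
{"api": "jog_arm", "payload": {
  "deltas": [
    [[0,-0.01,0,0],[0,-0.03,0,0],[0,-0.03,0,0]]
  ]
}}

```text
t: 16.15
eef_pos: [0.4402, -0.0253, 0.0189]
ee_rot: [3.14, -0.001, -1.648]
force: [-7.2, 3.5, 11.2]
width: 0.0276
gripper_force: 40.0
```

Call:
{"api": "jog_arm", "payload": {
  "deltas": [
    [[0,0,-0.02,0],[0,-0.01,-0.02,0],[0,-0.01,-0.02,0]]
  ]
}}

```text
t: 16.52
eef_pos: [0.4405, -0.0255, 0.0191]
ee_rot: [3.139, -0.001, -1.648]
force: [-6.4, 2.0, -0.6]
width: 0.0276
gripper_force: 40.0
```

Call:
{"api": "jog_arm", "payload": {
  "deltas": [
    [[0,-0.02,0,0],[0,-0.02,0,0],[0,-0.02,0,0]]
  ]
}}

```text
t: 16.9
eef_pos: [0.4405, -0.0257, 0.019]
ee_rot: [3.137, -0.001, -1.649]
force: [-10.4, 4.6, 4.6]
width: 0.0271
gripper_force: 40.0
```

Call:
{"api": "jog_arm", "payload": {
  "deltas": [
    [[0,0.02,0,0],[0,0.02,0,0],[0,0.02,0,0]]
  ]
}}

```text
t: 17.27
eef_pos: [0.4404, -0.0256, 0.019]
ee_rot: [3.139, -0.001, -1.648]
force: [-6.9, 0.8, -3.0]
width: 0.0273
gripper_force: 40.0
```

Call:
{"api": "jog_arm", "payload": {
  "deltas": [
    [[0,0,0,0],[0,0,0,0],[0,0,0,0],[0,0,0,0],[0,0,-0.3,0],[0,0,-1,0],[0,0,-2,0],[0,0,-2.5,0]]
  ],
  "grip": 60
}}

```text
t: 18.27
eef_pos: [0.4434, -0.0248, 0.1729]
ee_rot: [-3.137, 0.001, -1.647]
force: [0.8, -0.5, -0.7]
width: 0.06
gripper_force: 0.0
```

Call:
{"api": "jog_arm", "payload": {
  "deltas": [
    [[-1,0,0,0],[-2,0,0,0],[-3,0,0,0],[-4,0,0,0],[-4,-1,0,0],[-4,-2,0,0],[-4,-2,0,0],[-4,-2,0,0]]
  ]
}}

```text
t: 19.27
eef_pos: [0.5798, 0.2047, 0.1688]
ee_rot: [3.14, -0.001, -1.648]
force: [0.1, -0.7, 0.3]
width: 0.0598
gripper_force: 0.0
```

```bash
cat > fin.py <<'E'
from m import *
import sys
f=grab_frame("top"); b=grab_frame("side"); s=arm.get_state(); print(s["t"],s["eef_pos"],s["force"])
pickle.dump((f,b),open("fin.pkl","wb"))
P=proj(f,[[.4384,-.0663,.03],[.52,.0,.01]]); print(P)
A=cv2.resize(f["img"][150:270,180:300],(480,480),interpolation=cv2.INTER_CUBIC)
q=proj(b,[[.4572,-.0065,.01]])[0].astype(int); B=cv2.resize(b["img"][q[1]-55:q[1]+55,q[0]-40:q[0]+40],(320,480),interpolation=cv2.INTER_CUBIC)
cv2.imwrite("pics/fin.png",np.hstack([A,B])[:,:,::-1])
E
python3 fin.py
```

```text
19.375 [0.57943861 0.2049101  0.16972395] [-0.81056463  0.08232218  0.61631159]
[[257.98517075 225.4015012 ]
 [228.82424672 191.71771203]]
```

View pics/fin.png

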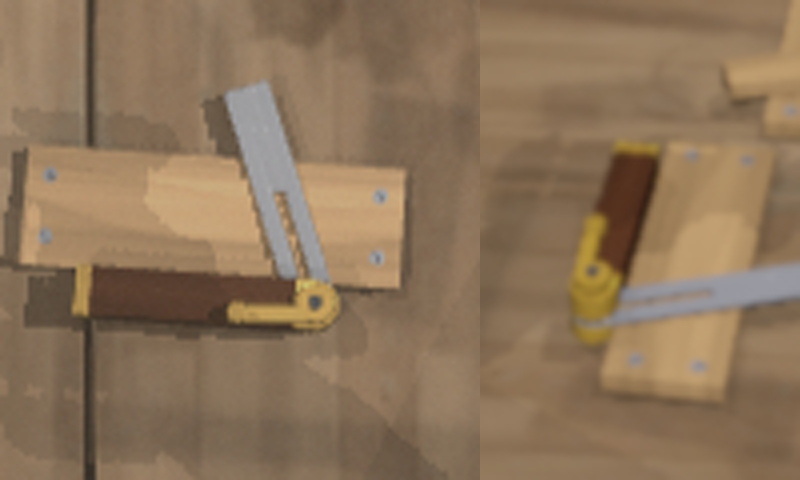

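```bash
python3 - <<'E'
from m import *
f,b=pickle.load(open("fin.pkl","rb")); E=pickle.load(open("E.pkl","rb"))
hsv=cv2.cvtColor(up(f["img"]),cv2.COLOR_RGB2HSV)
c=lambda x,y:(180+x/4-.4,150+y/4-.4)
g=contour_pts(hsv[...,1]<50); st=contour_pts((hsv[...,2]<105)&(hsv[...,0]<16)&(hsv[...,1]>100)); w=contour_pts(hsv[...,2]>150)
L={}
for n,pts,a,d,z in [("outer",g,c(328,278),c(268,85),.014),("inner",g,c(277,275),c(226,95),.014),("st_far",st,c(295,275),c(95,267),.03),("bl_far",w,c(404,168),c(28,148),.01),("st_near",st,c(225,322),c(92,318),.03)]:
    try: L[n]=edge(f,pts,a,d,z); print(n,L[n][0].round(4),round(ang(L[n]),4),L[n][2],round(L[n][3]*1e3,2))
    except Exception as e: print(n,e)
psi=1.494; ux=np.array([np.cos(psi-np.pi/2),np.sin(psi-np.pi/2)]); uy=np.array([np.cos(psi),np.sin(psi)])
print("gap o-i",gap(L["outer"],L["inner"]),"stock far face ux",L["st_far"][0]@ux,"blank near",.4562)
print("pivot uy",ray(f,[c(316,302)],.04)[0,:2]@uy,"heel uy",ray(f,[c(74,290)],.03)[0,:2]@uy,"want mid",.0285)
E
```

```text
outer [ 0.5113 -0.0593] 0.2805 163 0.19
inner [ 0.5006 -0.0344] 0.2935 149 0.18
st_far [ 0.456 -0.   ] 1.4876 171 0.3
bl_far [0.5277 0.0043] 1.5016 298 0.58
st_near [0.4307 0.0214] 1.4935 114 0.39
gap o-i 0.02693691770427553 stock far face ux 0.4546296327928485 blank near 0.4562
pivot uy -0.03364339428205244 heel uy 0.10293085761715522 want mid 0.0285
```

```bash
python3 -c "
from station import arm
print(arm.job_done())"
```

```text
the job is handed in; nothing more can be done
None
```

I set the bevel against the rail and brace, locked it, and left it lying with its stock against the middle of the batten's near edge and the blade across it. In the last picture the blade stands at about 1.207 rad, against about 1.213 rad measured on the brace, and the stock is about 1 mm off the batten's middle. I then handed the job in at about 19 s, with no verdict returned.

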